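# Set out the button-covering bench

## Task

Set out the bench for covering buttons: stand the dish of domed shells in front of the box of shells and the dish of flat backs in front of the box of backs (the front is the robot's side), each centred on its own box with a gap of about 20 mm. Put the steel lower die midway between the two dishes and in line with them, with the wooden-knobbed punch standing foot down in its recess, and stand the blue cutter behind the die, midway between the two boxes and in line with their middles. Keep the dishes level, set things down upright rather than dropping them, and leave the spool, the pin tin and the shears where they lie.

Things in the scene. Friction and masses are not known exactly. Their poses are not given: they have to be found in the camera images.
- shell_box: Fixed open stock box, light brown card, pale rim, full of silvery domed shells; 90 deep (x) x 120 wide (y) x 45 mm high. Origin: centre of its underside, on the bench. Its front (-x, brass label holder) faces the robot, turned up to 9 degrees. The two boxes stand side by side, square with each other, 260 mm between centres along y; either may be the left one.
- back_box: Fixed open stock box of dark wood with a green rim, full of black flat button backs with small brass wire shanks; same size, origin and axes as the shell box, beside which it stands.
- shell_dish: Loose round white dish, 60 mm outside diameter, 26 mm high, straight side, holding bright silvery domed shells that are fixed in it and reach about to the rim; about 120 g. Origin: centre of its underside; z up. Grip it across the outside.
- back_dish: Loose round orange dish, 60 mm outside diameter, 26 mm high, straight side, holding black flat backs with brass shanks that are fixed in it and reach about to the rim; about 120 g. Origin: centre of its underside; z up.
- die: Loose lower die: a plain steel disc, 50 mm diameter, 24 mm high, with a round recess in its top, 32 mm diameter and 8 mm deep (floor 16 mm above its underside); about 330 g. Origin: centre of its underside; z up.
- punch: Loose punch standing on its foot, 68 mm high: steel foot 26 mm dia., 12 high; collar 33 dia. from 13 to 19; shank 18 dia. to 40; pale wooden knob 28 dia. from 43 to 62, where it is gripped; about 160 g. Origin: centre of the underside of the foot; z up along it. The foot fits the die's recess with 3 mm to spare all round and rests on its floor.
- cutter: Loose hollow cutter: a blue-painted steel tube open at both ends, standing on its slightly narrower cutting edge, 42 mm outside diameter, 45 mm high, wall 3.5 mm, with a bare steel band low down; about 170 g. Origin: on its axis at the cutting edge (underside); z up. Grip it across the outside.
- spool: Bystander, loose: spool of red thread with wooden ends, 34 mm diameter, 50 mm high, standing on end. Origin: centre of its underside.
- pin_tin: Bystander, loose: closed round brass tin, 55 mm diameter, 22 mm high. Origin: centre of its underside.
- shears: Bystander, loose: tailor's shears with black handles lying flat at one side, about 210 x 80 x 10 mm; handles to its -x. Origin: on the bench 15 mm from the pivot towards the tips.
Mind the look-alikes: they are no part of the job. Several things have the shape of the cutter; the one meant has the colours described above.

How it is judged:
By the outcome, as a careful person would: the job done as asked, in the order asked, and still so for the second after the job is handed in, with the robot touching nothing.
It also fails if it takes over 112 s, if anything falls off the work surface, if the arm or the gripper's body presses on something with over 40 N, if the wrist force passes 120 N, or if a joint passes its speed limit or range.

## Robot

A 6-joint arm with a two-finger parallel gripper is mounted at the origin on the work surface. World frame = base frame: x ahead of the robot, y to its left, z up, the work surface at z = 0. Lengths are in m, angles in rad, forces in N, time in s.
With the tool pointing down it reaches from about 0.275 to 0.775 m from the base axis. Payload 14.6 kg.
Tool frame: the origin (TCP) lies midway between the tips of the shut fingers; the grasp point (between the pads) lies 19 mm behind it; z points along the fingers, y is the line along which they close (so a half turn about z gives the same grasp; the last joint's range is limited). The gripper opens to 85 mm and grips with 20 to 120 N. Pads are 22 mm wide; open, the fingers measure 114 mm over their backs; the gripper's body (76 mm by 85 mm) begins 54 mm behind the grasp point. The pads swing forward as they close: fully open they stand 13 mm farther back than shut.
Start: joints at [1.034, 0.263, -0.048, 1.259, 0, 1.415], TCP at [0.196, 0.487, 0.231] pointing down, gripper open.
Joint ranges: [-2.65, 2.65], [-0.89, 1.7], [-1.18, 1.37], [-2.13, 2.11], [-1.35, 1.29], [-3.14, 3.14]. Speed limits (rad/s): [1.89, 1.89, 2.57, 2.79, 3.14, 3.14].

## Interface

Orientations are given as a unit quaternion [w, x, y, z].
In Python, from cell import * gives the robot as it stands.
- The arm moves only by the shell command python3 -m crank 'ROWS' [FORCE]. ROWS is text: rows parted by semicolons, each of 7 numbers parted by spaces: the opening, from 0 (shut) to 1 (fully open), then the shift along the tool's x, y, z in m, then the turn, a rotation vector about the tool's x, y, z in degrees. A call has 1 to 5 rows; each row is the pose to reach, as a shift and turn from the pose commanded when the call began, along the tool's axes at that moment; what a row does not reach only later rows make up. A row lasts 1/12 s, in which the tool goes at most 41.7 mm and 7.16 degrees, less where a joint would pass 70% of its speed; a pose out of reach is approached as far as the arm can. A call with a gripper value outside its range is refused whole. The fingers move at their own pace and stop on an object; FORCE is the grip in N (left out, the last holds). Time passes only in rows, so rows that repeat a pose let the fingers close. It gives the time, the measured TCP pose, the force, the opening and the grip force at its end, in the units of the state.
- get_state(): the state, without advancing time (a new reading comes with each control period).
- read_camera(name): name is "scene" or "top"; returns the picture (420x560x3 uint8, red, green, blue); there is no depth.
- camera_model(name): a dict with "K" (3x3 intrinsics, pixels), "R" (3x3) and "t" (3): a world point X has camera coordinates R X + t. Camera axes: x right, y down, z forward; pixel columns grow to the right and rows downward; lengths in m; the calibration is good to about 2 mm. A picture is of the moment at which its call begins. camera_model takes no time and is no camera call.
- hand_in(): hands the job in; it is judged then, once.
The state is a dict: "t": time; "q": joint angles; "joint_velocities": joint speeds; "effort": joint torques, N m; "position": TCP position; "eef_rot": TCP orientation; "ft_force": force on the tool from outside, world axes, zero at the start; "moment": the same for the moment, N m; "finger_gap": opening from 0.0 (shut) to 1.0 (fully open); "finger_force": force on a finger pad.
Only numpy, scipy, OpenCV 4.12 (cv2) and the standard library are available. Lean on these libraries where they do the work, as an engineer would, in place of code of your own. Each camera call takes 0.05 s, during which the arm holds its last target. There are 200 camera calls.

## Working session

There is one attempt and no reset: what is moved stays moved. The work goes in short steps, Python scripts to look and compute and a shell command to move; the robot and the scene stay as the last step left them, time stands still between calls to the robot, and variables do not carry over. Pictures are saved under pics/ and viewed, at most 14 in all, crops included, and the job is handed in when it is done.

```bash
mkdir -p pics; ls; python3 - <<'E'
from cell import *
import cv2,numpy as np
for n in("scene","top"):
    im=read_camera(n); cv2.imwrite(f"pics/{n}0.png",im[:,:,::-1])
    m=camera_model(n); R=np.array(m["R"]);print(n,np.round(m["K"],1).tolist(),np.round(R,3).tolist(),np.round(-R.T@np.array(m["t"]),3))
print(get_state())
E
```

```text
pics
scene [[398.1, 0.0, 281.9], [0.0, 398.1, 203.1], [0.0, 0.0, 1.0]] [[-0.713, 0.701, 0.005], [0.517, 0.532, -0.671], [-0.473, -0.476, -0.742]] [0.959 0.467 0.721]
top [[505.3, 0.0, 281.9], [0.0, 505.3, 202.8], [0.0, 0.0, 1.0]] [[0.011, -1.0, -0.005], [-0.991, -0.01, -0.134], [0.134, 0.006, -0.991]] [0.361 0.011 1.123]
{'t': 0.1, 'q': array([ 1.03369627e+00,  2.63466423e-01, -4.88557362e-02,  1.25941337e+00,
       -3.62730906e-05,  1.41551890e+00]), 'joint_velocities': array([-0.00019391, -0.00096158,  0.0022653 , -0.00088923, -0.00067179,
       -0.00087322]), 'effort': array([ 3.42901585e-03, -6.38576889e+01,  3.85063505e+01,  1.00099604e-02,
       -1.68778884e-04, -2.49052414e-05]), 'position': array([0.19549721, 0.48697697, 0.23088419]), 'eef_rot': array([-1.42283112e-04,  1.89753701e-01,  9.81831611e-01, -4.47897475e-04]), 'ft_force': array([-0.52882469,  0.41257936, -0.01154779]), 'moment': array([-0.01052927, -0.00783344,  0.03175468]), 'finger_force': 0.0, 'finger_gap': 1.0008432089673458}
```

View pics/scene0.png

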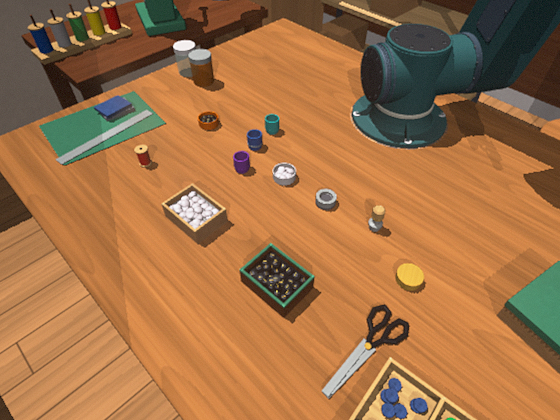

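View pics/top0.png

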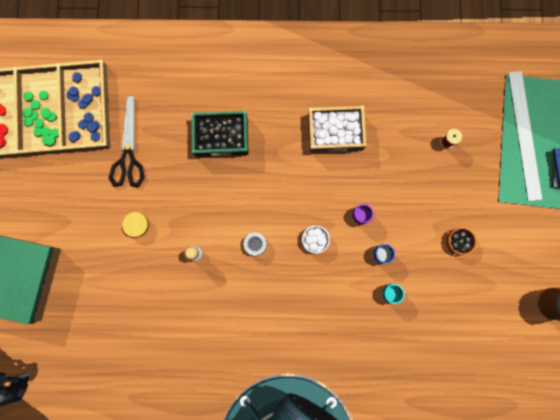

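The top picture shows the back box at (220,133) and the shell box at (337,129). The shell dish is at (316,240), the back dish at (461,241), the die at (255,244) and the punch at (193,254). There are three cutter-shaped things: purple (362,214), blue (384,254) and teal (394,294). Blue fits the description, and I'll confirm it in an enlarged crop.

```bash
python3 - <<'E'
import cv2,numpy as np
t=cv2.imread("pics/top0.png");s=cv2.imread("pics/scene0.png")
cv2.imwrite("pics/topc.png",cv2.resize(t[95:310,170:490],None,fx=2.5,fy=2.5,interpolation=cv2.INTER_CUBIC))
cv2.imwrite("pics/scenec.png",cv2.resize(s[100:315,140:420],None,fx=2.75,fy=2.75,interpolation=cv2.INTER_CUBIC))
h=cv2.cvtColor(t,cv2.COLOR_BGR2HSV)
for p in [(337,180),(280,200),(316,228),(316,229),(305,240),(449,241),(461,229),(244,244),(255,233),(193,252),(384,245),(375,254),(308,130),(193,132)]: print(p,h[p[1],p[0]])
E
```

```text
(337, 180) [ 14 163 224]
(280, 200) [ 14 162 226]
(316, 228) [175   8 194]
(316, 229) [165   2 234]
(305, 240) [173  12 172]
(449, 241) [ 13 192 170]
(461, 229) [ 13 199  91]
(244, 244) [ 33  11 200]
(255, 233) [ 17  24 226]
(193, 252) [ 21 112 245]
(384, 245) [112 127 141]
(375, 254) [109 183 107]
(308, 130) [ 12 161  87]
(193, 132) [ 73 121 135]
```

View pics/topc.png

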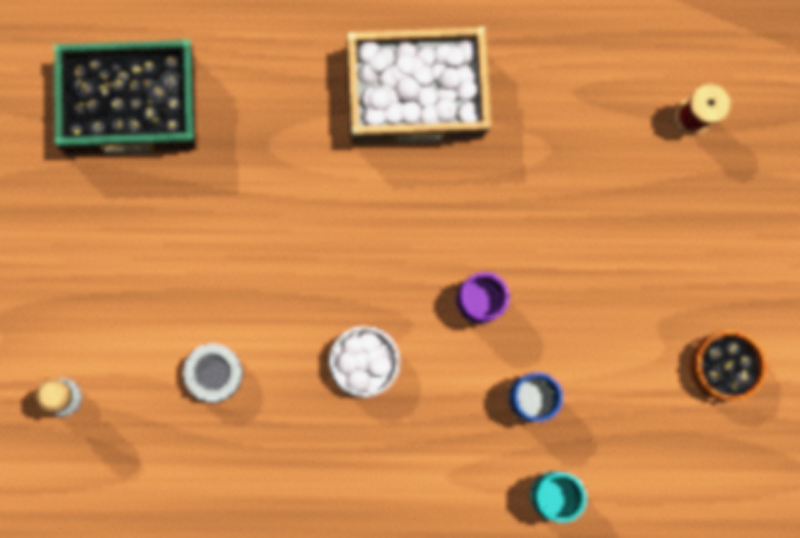

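View pics/scenec.png

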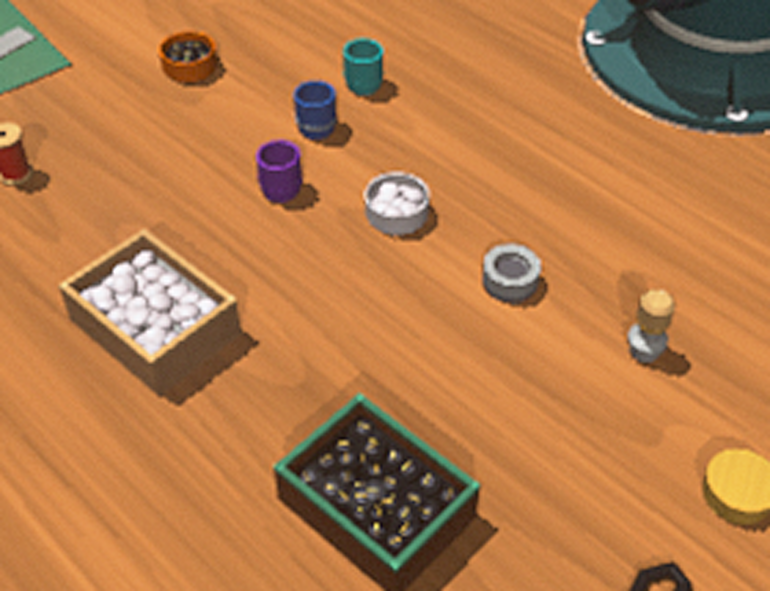

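The blue tube at top (384,254) has the bare steel band, as seen in the scene crop at (316,125). The purple and teal tubes are plain, so blue is the cutter. Next I measure positions.

```bash
cat > h.py <<'E'
import cv2,numpy as np
from cell import *
def ray(n,uv,z):
    m=camera_model(n);K,R,t=[np.array(m[k]) for k in("K","R","t")]
    c=-R.T@t;d=R.T@np.linalg.inv(K)@np.array([uv[0],uv[1],1.]);return (c+d*(z-c[2])/d[2])[:2]
def grab(n,f=None):
    im=read_camera(n)[:,:,::-1].copy()
    if f: cv2.imwrite(f"pics/{f}.png",im)
    return im
def blob(im,win,fn,s=4):
    """hull (full-image px) of biggest blob in window; fn(h,s,v,bgr)->mask"""
    x0,y0,x1,y1=win
    c=cv2.resize(im[y0:y1,x0:x1],None,fx=s,fy=s,interpolation=cv2.INTER_CUBIC)
    H=cv2.cvtColor(c,cv2.COLOR_BGR2HSV).astype(int)
    m=fn(H[...,0],H[...,1],H[...,2]).astype(np.uint8)
    cs,_=cv2.findContours(m,cv2.RETR_EXTERNAL,cv2.CHAIN_APPROX_NONE)
    k=max(cs,key=cv2.contourArea)
    return (cv2.convexHull(k).reshape(-1,2)+.5)/s-.5+[x0,y0]
def circ(n,h,z):
    p=np.array([ray(n,q,z) for q in h],np.float32)
    (c,d,a)=cv2.fitEllipse(p); return np.round(c,4),np.round(d,4)
white=lambda h,s,v:(s<70)&(v>110)
blue=lambda h,s,v:(h>98)&(h<125)&(s>80)
orange=lambda h,s,v:((h<11)&(s>180)&(v>60))|((s<140)&(v<100))
E
cat > m.py <<'E'
from h import *
t=cv2.imread("pics/top0.png");s=cv2.imread("pics/scene0.png")
green=lambda h,s,v:(h>55)&(h<90)&(s>70)
pale=lambda h,s,v:((h>=15)&(s<150)&(v>120))|(s<60)
for nm,im,win,f,z in [("shell_dish",t,(296,220,336,260),white,.026),("die",t,(238,226,272,262),white,.024),("cutter",t,(366,236,402,272),blue,.045),
  ("back_dish",t,(440,222,482,260),orange,.026)]:
    h=blob(im,win,f);print(nm,circ("top",h,z),h.min(0),h.max(0))
for nm,n,im,win,f,z in [("shell_dish","scene",s,(266,155,304,190),white,.026),("die","scene",s,(310,183,342,213),white,.024),("cutter","scene",s,(243,125,267,155),blue,.045)]:
    h=blob(im,win,f);print(nm,n,h.min(0),h.max(0))
for nm,win,f in[("back_box",(180,100,260,170),green),("shell_box",(300,100,375,160),pale)]:
    h=blob(t,win,f);p=np.array([ray("top",q,.045) for q in h],np.float32)
    r=cv2.minAreaRect(p);print(nm,r,h.min(0),h.max(0))
E
python3 m.py
```

```text
shell_dish (array([ 0.4302, -0.0552]), array([0.0609, 0.0622])) [300.875 225.375] [329.125 253.375]
die (array([0.419 , 0.0766]), array([0.0507, 0.0514])) [242.625 232.125] [266.375 255.375]
cutter (array([ 0.4   , -0.1999]), array([0.0397, 0.0437])) [373.875 244.375] [393.875 262.625]
back_dish (array([ 0.4302, -0.3739]), array([0.0498, 0.0504])) [450.875 229.125] [473.625 251.875]
shell_dish scene [272.125 162.125] [295.375 184.875]
die scene [315.625 188.375] [336.125 203.625]
cutter scene [246.875 129.375] [261.125 145.125]
back_box ((0.6617347598075867, 0.15764907002449036), (0.09168302267789841, 0.12092936038970947), 2.648045301437378) [191.625 111.125] [246.875 153.125]
shell_box ((0.6768760085105896, -0.10182511806488037), (0.09464507550001144, 0.12460580468177795), 3.0602688789367676) [307.875 104.625] [366.125 148.125]
```

```bash
cat > ab.py <<'E'
import numpy as np
c,s=np.cos(np.radians(3.2)),np.sin(np.radians(3.2))
F=np.array([[c,s],[-s,c]])
d=np.array([.002,.001])
P=dict(sd=(.4302,-.0552),bd=(.4304,-.3745),die=(.419,.0766),punch=(.398,.2055),cut=(.400,-.1995),mid=(.6693,.0279))
if __name__=="__main__":
    for k,v in P.items(): print(k,np.round(F@(np.array(v)+d),4))
    m=F@(np.array(P["mid"])+d)
    for k,o in dict(SD=(-.095,-.13),BD=(-.095,.13),DIE=(-.095,0),CUT=(0,0)).items(): print(k,np.round(m+o,4))
    print("tcp",F@np.array([.1955,.4870]))
E
python3 ab.py
python3 -m crank '1 0 0 0 0 0 -7;1 0 0 0 0 0 -14;1 0 0 0 0 0 -21;1 0 0 0 0 0 -25;1 0 0 0 0 0 -25' 60
python3 -c "
from cell import *;s=get_state();print(s['position'],s['eef_rot'],s['t'])"
```

```text
sd [ 0.4285 -0.0782]
bd [ 0.4109 -0.3971]
die [0.4247 0.054 ]
punch [0.4109 0.1838]
cut [ 0.3903 -0.2206]
mid [ 0.6719 -0.0086]
SD [ 0.5769 -0.1386]
BD [0.5769 0.1214]
DIE [ 0.5769 -0.0086]
CUT [ 0.6719 -0.0086]
tcp [0.22238024 0.47532755]
t: 0.52
position: [0.1955, 0.4871, 0.231]
eef_rot: [-0.0, -0.029, 1.0, -0.0]
ft_force: [0.1, -0.7, 0.1]
finger_gap: 1.002
finger_force: 0.0
[0.19553022 0.48705798 0.23101469] [-1.57016246e-04 -2.89498979e-02  9.99580817e-01 -2.64106800e-04] 0.5167
```

```bash
cat > st.py <<'E'
from cell import *;import numpy as np
from ab import F
s=get_state();p=s['position'];print('t',round(s['t'],2),'ab',np.round(F@p[:2],4),'z',round(p[2],4),'gap',round(s['finger_gap'],3),'q6',round(s['q'][5],2))
E
r='-m crank'
python3 -m crank '1 -.069 -.1845 .043 0 0 0;1 -.069 -.1845 .043 0 0 0;1 -.069 -.1845 .043 0 0 0;1 -.069 -.1845 .043 0 0 0;1 -.069 -.1845 .043 0 0 0' >/dev/null
python3 st.py
python3 -m crank '1 -.069 -.1845 .043 0 0 0;1 -.069 -.1845 .043 0 0 0;1 -.069 -.1845 .043 0 0 0;1 -.069 -.1845 .043 0 0 0;1 -.069 -.1845 .043 0 0 0' >/dev/null
python3 -m crank '1 -.069 -.1845 .043 0 0 0;1 -.069 -.1845 .043 0 0 0;1 -.069 -.1845 .043 0 0 0;1 -.069 -.1845 .043 0 0 0;1 -.069 -.1845 .043 0 0 0' >/dev/null
python3 st.py
```

```text
t 0.93 ab [0.2911 0.2887] z 0.1876 gap 1.002 q6 0.59
t 1.77 ab [ 0.4292 -0.081 ] z 0.1017 gap 0.999 q6 -0.37
```

```bash

python3 -m crank '1 .001 .003 .03 0 0 0;1 .001 .003 .065 0 0 0;1 .001 .003 .09 0 0 0;1 .001 .003 .102 0 0 0;1 .001 .003 .102 0 0 0'
python3 -m crank '0 0 0 0 0 0 0;0 0 0 0 0 0 0;0 0 0 0 0 0 0;0 0 0 0 0 0 0;0 0 0 0 0 0 0' 60
python3 -m crank '0 0 0 0 0 0 0;0 0 0 0 0 0 0;0 0 0 0 0 0 0;0 0 0 0 0 0 0;0 0 0 0 0 0 0' 60
python3 st.py
```

```text
t: 2.18
position: [0.4296, -0.0508, -0.0019]
eef_rot: [-0.002, -0.026, 1.0, 0.001]
ft_force: [-0.6, -0.3, -0.6]
finger_gap: 1.002
finger_force: 0.0
t: 2.6
position: [0.4321, -0.0515, 0.0016]
eef_rot: [0.001, -0.027, 1.0, -0.0]
ft_force: [-2.1, -1.2, 6.3]
finger_gap: 0.672
finger_force: 63.6
t: 3.02
position: [0.4321, -0.0515, 0.0016]
eef_rot: [0.001, -0.027, 1.0, -0.001]
ft_force: [-1.5, -0.2, 7.9]
finger_gap: 0.668
finger_force: 63.6
t 3.02 ab [ 0.4286 -0.0756] z 0.0016 gap 0.668 q6 -0.36
```

```bash

python3 -m crank '0 0 0 -.01 0 0 0;0 0 0 -.03 0 0 0;0 0 0 -.055 0 0 0;0 0 0 -.08 0 0 0;0 0 0 -.08 0 0 0'
python3 -m crank '0 -.03 -.012 0 0 0 0;0 -.065 -.027 0 0 0 0;0 -.1 -.042 0 0 0 0;0 -.13 -.055 0 0 0 0;0 -.148 -.063 0 0 0 0'
python3 -m crank '0 0 0 0 0 0 0;0 0 0 0 0 0 0'
python3 st.py
```

```text
t: 3.43
position: [0.4336, -0.0518, 0.085]
eef_rot: [0.003, -0.027, 1.0, -0.001]
ft_force: [1.0, -0.9, -0.2]
finger_gap: 0.671
finger_force: 64.6
t: 3.85
position: [0.5857, -0.1073, 0.0807]
eef_rot: [0.001, -0.027, 1.0, -0.0]
ft_force: [-0.8, 0.0, -1.2]
finger_gap: 0.675
finger_force: 64.6
t: 4.02
position: [0.583, -0.1062, 0.0803]
eef_rot: [0.0, -0.027, 1.0, -0.0]
ft_force: [-0.8, 0.6, -1.7]
finger_gap: 0.665
finger_force: 64.6
t 4.02 ab [ 0.5762 -0.1386] z 0.0803 gap 0.665 q6 -0.37
```

```bash

python3 -m crank '0 0 0 .03 0 0 0;0 0 0 .055 0 0 0;0 0 0 .069 0 0 0;0 0 0 .075 0 0 0;0 0 0 .078 0 0 0'
python3 -m crank '0 0 0 0.0005 0 0 0;0 0 0 .0005 0 0 0;.75 0 0 0 0 0 0;.9 0 0 0 0 0 0;.9 0 0 0 0 0 0'
python3 -m crank '1 0 0 -.02 0 0 0;1 0 0 -.05 0 0 0;1 0 0 -.09 0 0 0;1 0 0 -.12 0 0 0;1 0 0 -.12 0 0 0'
python3 st.py
```

```text
t: 4.43
position: [0.5815, -0.1056, 0.0021]
eef_rot: [-0.001, -0.027, 1.0, 0.0]
ft_force: [-0.1, -0.4, -0.7]
finger_gap: 0.675
finger_force: 64.6
t: 4.85
position: [0.5829, -0.1062, 0.003]
eef_rot: [0.001, -0.027, 1.0, -0.0]
ft_force: [-0.1, -0.4, -0.5]
finger_gap: 0.899
finger_force: 0.0
t: 5.27
position: [0.585, -0.1069, 0.1285]
eef_rot: [0.004, -0.027, 1.0, -0.001]
ft_force: [1.4, -0.5, 0.4]
finger_gap: 1.002
finger_force: 0.0
t 5.27 ab [ 0.5781 -0.1394] z 0.1285 gap 1.002 q6 -0.37
```

```bash

python3 -m crank '1 .083 -.1295 0 0 0 0;1 .083 -.1295 0 0 0 0;1 .083 -.1295 0 0 0 0;1 .083 -.1295 0 0 0 0;1 .083 -.1295 0 0 0 0' >/dev/null
python3 -m crank '1 .083 -.1295 0 0 0 0;1 .083 -.1295 0 0 0 0;1 .083 -.1295 0 0 0 0;1 .083 -.1295 0 0 0 0;1 .083 -.1295 0 0 0 0'
python3 -m crank '1 0 0 0 0 0 0'
python3 st.py
python3 - <<'E'
from h import *
t=grab("top","top1")
h=blob(t,(300,145,380,200),white);print("shell_dish",circ("top",h,.026),h.min(0),h.max(0))
E
```

```text
t: 6.1
position: [0.429, -0.3778, 0.1224]
eef_rot: [0.0, -0.025, 1.0, -0.001]
ft_force: [-0.4, 0.1, 0.0]
finger_gap: 0.999
finger_force: 0.0
t: 6.18
position: [0.4304, -0.3746, 0.1223]
eef_rot: [0.0, -0.026, 1.0, -0.0]
ft_force: [-0.2, 0.6, -0.9]
finger_gap: 0.999
finger_force: 0.0
t 6.18 ab [ 0.4088 -0.3981] z 0.1223 gap 0.999 q6 -0.91
shell_dish (array([ 0.5805, -0.1052]), array([0.062 , 0.0631])) [323.875 157.375] [352.125 185.375]
```

View pics/top1.png

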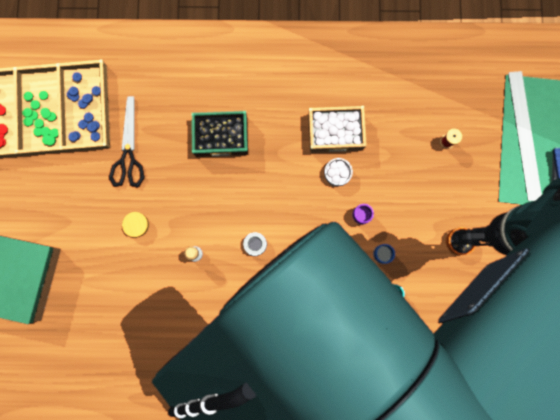

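The shell dish stands at (338,172) in front of the shell box and is within 2 mm of target. Next is the back dish.

```bash

python3 -m crank '1 -.0015 0 .035 0 0 0;1 -.0015 0 .07 0 0 0;1 -.0015 0 .1 0 0 0;1 -.0015 0 .115 0 0 0;1 -.0015 0 .121 0 0 0' >/dev/null
python3 -m crank '1 0 0 0 0 0 0;0 0 0 0 0 0 0;0 0 0 0 0 0 0;0 0 0 0 0 0 0;0 0 0 0 0 0 0' 
python3 -m crank '0 0 0 0 0 0 0;0 0 0 0 0 0 0;0 0 0 0 0 0 0;0 0 0 0 0 0 0;0 0 0 0 0 0 0'
python3 st.py
python3 -m crank '0 0 0 -.01 0 0 0;0 0 0 -.03 0 0 0;0 0 0 -.055 0 0 0;0 0 0 -.085 0 0 0;0 0 0 -.11 0 0 0' >/dev/null
python3 -m crank '0 0 0 0 0 0 0;0 0 0 0 0 0 0'
python3 st.py
```

```text
t: 7.07
position: [0.4333, -0.3741, 0.0033]
eef_rot: [0.001, -0.027, 1.0, -0.001]
ft_force: [-1.3, 3.6, 13.3]
finger_gap: 0.689
finger_force: 61.8
t: 7.48
position: [0.4333, -0.3741, 0.0033]
eef_rot: [0.001, -0.027, 1.0, -0.001]
ft_force: [-0.9, 4.3, 13.0]
finger_gap: 0.692
finger_force: 61.8
t 7.48 ab [ 0.4117 -0.3977] z 0.0033 gap 0.692 q6 -0.91
t: 8.07
position: [0.4331, -0.3744, 0.1135]
eef_rot: [0.001, -0.027, 1.0, -0.001]
ft_force: [-0.3, -0.9, -2.1]
finger_gap: 0.685
finger_force: 64.8
t 8.07 ab [ 0.4115 -0.398 ] z 0.1135 gap 0.685 q6 -0.91
```

```bash

python3 -m crank '0 -.006 .02 0 0 0 0;0 -.016 .05 0 0 0 0;0 -.028 .088 0 0 0 0;0 -.04 .127 0 0 0 0;0 -.053 .166 0 0 0 0' >/dev/null
python3 -m crank '0 -.013 .039 0 0 0 0;0 -.026 .078 0 0 0 0;0 -.039 .117 0 0 0 0;0 -.052 .156 0 0 0 0;0 -.065 .195 0 0 0 0' >/dev/null
python3 -m crank '0 -.013 .039 0 0 0 0;0 -.026 .078 0 0 0 0;0 -.037 .113 0 0 0 0;0 -.044 .14 0 0 0 0;0 -.048 .1565 0 0 0 0'
python3 -m crank '0 0 0 0 0 0 0;0 0 0 0 0 0 0;0 0 0 0 0 0 0'
python3 st.py
```

```text
t: 9.32
position: [0.5697, 0.1551, 0.1104]
eef_rot: [-0.001, -0.028, 1.0, 0.0]
ft_force: [0.1, -0.4, -1.4]
finger_gap: 0.687
finger_force: 64.9
t: 9.57
position: [0.5694, 0.1515, 0.1108]
eef_rot: [-0.001, -0.027, 1.0, -0.0]
ft_force: [-0.1, 0.1, -1.6]
finger_gap: 0.685
finger_force: 64.9
t 9.57 ab [0.577  0.1195] z 0.1108 gap 0.685 q6 0.07
```

```bash

python3 -m crank '0 0 0 .03 0 0 0;0 0 0 .06 0 0 0;0 0 0 .085 0 0 0;0 0 0 .098 0 0 0;0 0 0 .104 0 0 0' >/dev/null
python3 -m crank '0 0 0 0.0015 0 0 0;0 0 0 .0025 0 0 0;0 0 0 .003 0 0 0;0 0 0 .003 0 0 0;.75 0 0 .003 0 0 0'
python3 -m crank '.9 0 0 0 0 0 0;.9 0 0 0 0 0 0;1 0 0 -.02 0 0 0;1 0 0 -.05 0 0 0;1 0 0 -.085 0 0 0'
python3 -m crank '1 0 0 -.03 0 0 0;1 0 0 -.03 0 0 0'
python3 st.py
```

```text
t: 10.4
position: [0.5705, 0.1521, 0.0051]
eef_rot: [0.001, -0.027, 1.0, 0.0]
ft_force: [-0.2, -0.3, -0.1]
finger_gap: 0.752
finger_force: 0.0
t: 10.82
position: [0.5689, 0.152, 0.0894]
eef_rot: [-0.001, -0.027, 1.0, -0.0]
ft_force: [1.2, 0.2, 0.1]
finger_gap: 1.002
finger_force: 0.0
t: 10.98
position: [0.5724, 0.1525, 0.1252]
eef_rot: [0.004, -0.027, 1.0, 0.0]
ft_force: [0.0, 0.1, 0.2]
finger_gap: 0.998
finger_force: 0.0
t 10.98 ab [0.58   0.1203] z 0.1252 gap 0.998 q6 0.07
```

```bash

python3 -m crank '1 .152 -.0675 0 0 0 0;1 .152 -.0675 0 0 0 0;1 .152 -.0675 0 0 0 0;1 .152 -.0675 0 0 0 0;1 .152 -.0675 0 0 0 0' >/dev/null
python3 -m crank '1 0 0 0 0 0 0;1 0 0 0 0 0 0'
python3 st.py
python3 - <<'E'
from h import *
t=grab("top","top2")
for lo in(5,8,10):
  f=lambda h,s,v:((h<=lo)|(s<110)|(v<75))
  h=blob(t,(196,158,250,215),f);print("bd",circ("top",h,.022),h.min(0),h.max(0))
cv2.imwrite("pics/top2c.png",cv2.resize(t[90:290,150:400],None,fx=3,fy=3,interpolation=cv2.INTER_CUBIC))
E
```

```text
t: 11.57
position: [0.4226, 0.0764, 0.1198]
eef_rot: [0.001, -0.027, 1.0, -0.0]
ft_force: [0.6, 0.0, -0.1]
finger_gap: 0.996
finger_force: 0.0
t 11.57 ab [0.4262 0.0527] z 0.1198 gap 0.996 q6 -0.07
bd (array([0.4997, 0.1572]), array([0.0543, 0.1525])) [195.625 194.875] [249.375 214.375]
bd (array([0.4997, 0.1572]), array([0.0543, 0.1525])) [195.625 194.875] [249.375 214.375]
bd (array([0.4997, 0.1572]), array([0.0543, 0.1525])) [195.625 194.875] [249.375 214.375]
```

View pics/top2c.png

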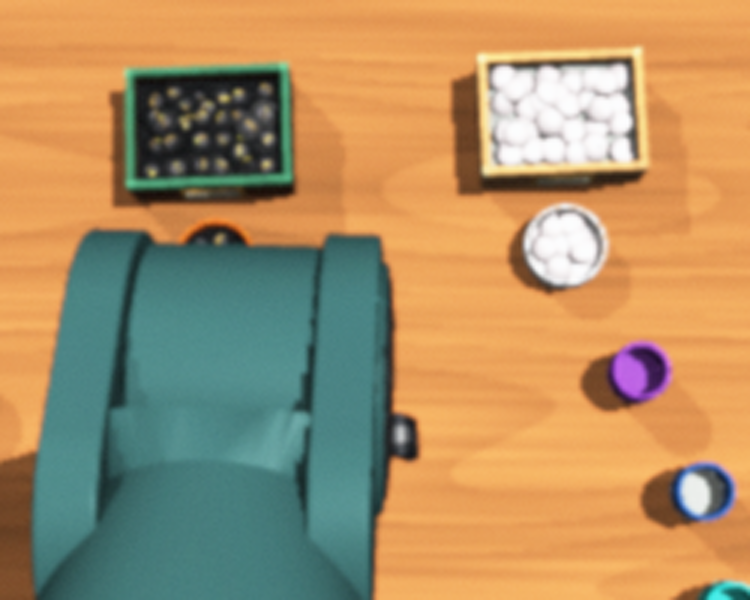

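The arm hides most of the back dish at crop (217,235), so I'll measure it later. Grasping the die now.

```bash

python3 -m crank '1 0 0 .035 0 0 0;1 0 0 .07 0 0 0;1 0 0 .1 0 0 0;1 0 0 .113 0 0 0;1 0 0 .118 0 0 0' >/dev/null
python3 -m crank '1 0 0 0 0 0 0;0 0 0 0 0 0 0;0 0 0 0 0 0 0;0 0 0 0 0 0 0;0 0 0 0 0 0 0' 80 >/dev/null
python3 -m crank '0 0 0 0 0 0 0;0 0 0 0 0 0 0;0 0 0 0 0 0 0;0 0 0 0 0 0 0;0 0 0 0 0 0 0' 80
python3 st.py
python3 -m crank '0 0 0 -.01 0 0 0;0 0 0 -.03 0 0 0;0 0 0 -.055 0 0 0;0 0 0 -.08 0 0 0;0 0 0 -.08 0 0 0' >/dev/null
python3 -m crank '0 0 0 0 0 0 0;0 0 0 0 0 0 0'
python3 st.py
```

```text
t: 12.87
position: [0.4228, 0.0763, 0.0027]
eef_rot: [0.001, -0.027, 1.0, -0.0]
ft_force: [-3.6, -0.9, 19.9]
finger_gap: 0.553
finger_force: 78.8
t 12.87 ab [0.4264 0.0526] z 0.0027 gap 0.553 q6 -0.07
t: 13.45
position: [0.4216, 0.0764, 0.081]
eef_rot: [0.0, -0.027, 1.0, 0.0]
ft_force: [0.1, 0.5, -4.0]
finger_gap: 0.552
finger_force: 83.0
t 13.45 ab [0.4253 0.0528] z 0.081 gap 0.552 q6 -0.07
```

```bash

python3 -m crank '0 -.02 -.008 0 0 0 0;0 -.055 -.023 0 0 0 0;0 -.09 -.038 0 0 0 0;0 -.125 -.052 0 0 0 0;0 -.153 -.0635 0 0 0 0' >/dev/null
python3 -m crank '0 0 0 0 0 0 0;0 0 0 0 0 0 0;0 0 0 .03 0 0 0;0 0 0 .06 0 0 0;0 0 0 .07 0 0 0'
python3 st.py
python3 -m crank '0 0 0 .004 0 0 0;0 0 0 .007 0 0 0;0 0 0 .008 0 0 0;0 0 0 .008 0 0 0;0 0 0 .008 0 0 0'
python3 st.py
```

```text
t: 14.28
position: [0.5747, 0.022, 0.0074]
eef_rot: [-0.003, -0.027, 1.0, 0.0]
ft_force: [-1.3, -0.2, -3.5]
finger_gap: 0.547
finger_force: 83.2
t 14.28 ab [ 0.575  -0.0101] z 0.0074 gap 0.547 q6 -0.16
t: 14.7
position: [0.5786, 0.0213, 0.0043]
eef_rot: [0.001, -0.027, 1.0, -0.0]
ft_force: [0.6, 0.9, -1.9]
finger_gap: 0.554
finger_force: 83.3
t 14.7 ab [ 0.5789 -0.011 ] z 0.0043 gap 0.554 q6 -0.16
```

```bash

python3 -m crank '0 0 0 .001 0 0 0;0 0 0 .001 0 0 0;.65 0 0 .001 0 0 0;.8 0 0 .001 0 0 0;.9 0 0 .001 0 0 0'
python3 -m crank '1 0 0 -.02 0 0 0;1 0 0 -.05 0 0 0;1 0 0 -.085 0 0 0;1 0 0 -.12 0 0 0;1 0 0 -.12 0 0 0'
python3 -m crank '1 .03 .029 0 0 0 0;1 .06 .058 0 0 0 0;1 .09 .087 0 0 0 0;1 .12 .116 0 0 0 0;1 .15 .145 0 0 0 0' >/dev/null
python3 -m crank '1 .017 .051 0 0 0 0;1 .017 .051 0 0 0 0;1 .017 .051 0 0 0 0'
python3 st.py
python3 - <<'E'
from h import *
t=grab("top","top3")
h=blob(t,(250,160,310,205),white);print("die",circ("top",h,.024),h.min(0),h.max(0))
h=blob(t,(310,150,365,200),white);print("sd",circ("top",h,.026),h.min(0),h.max(0))
for lo in(8,10):
  f=lambda h,s,v:((h<=lo)|(s<110)|(v<75))
  h=blob(t,(200,158,245,200),f);print("bd",circ("top",h,.022),h.min(0),h.max(0))
cv2.imwrite("pics/top3c.png",cv2.resize(t[90:290,150:400],None,fx=3,fy=3,interpolation=cv2.INTER_CUBIC))
E
```

```text
t: 15.12
position: [0.5782, 0.0213, 0.0025]
eef_rot: [0.0, -0.027, 1.0, -0.0]
ft_force: [-0.1, -0.3, 0.1]
finger_gap: 0.891
finger_force: 0.0
t: 15.53
position: [0.5807, 0.0211, 0.1285]
eef_rot: [0.004, -0.027, 1.0, -0.001]
ft_force: [1.5, 0.1, 0.4]
finger_gap: 1.0
finger_force: 0.0
t: 16.2
position: [0.3994, 0.21, 0.1226]
eef_rot: [0.0, -0.029, 1.0, 0.0]
ft_force: [0.0, -0.9, 0.5]
finger_gap: 0.999
finger_force: 0.0
t 16.2 ab [0.4105 0.1874] z 0.1226 gap 0.999 q6 0.24
die (array([0.5744, 0.0217]), array([0.0514, 0.0516])) [268.875 162.375] [292.125 184.875]
sd (array([ 0.5804, -0.1053]), array([0.0618, 0.0629])) [323.625 157.375] [352.125 185.375]
bd (array([0.5684, 0.1524]), array([0.0484, 0.0493])) [210.625 165.125] [232.375 186.625]
bd (array([0.5682, 0.1523]), array([0.0505, 0.0527])) [210.125 164.625] [232.625 187.375]
```

View pics/top3c.png

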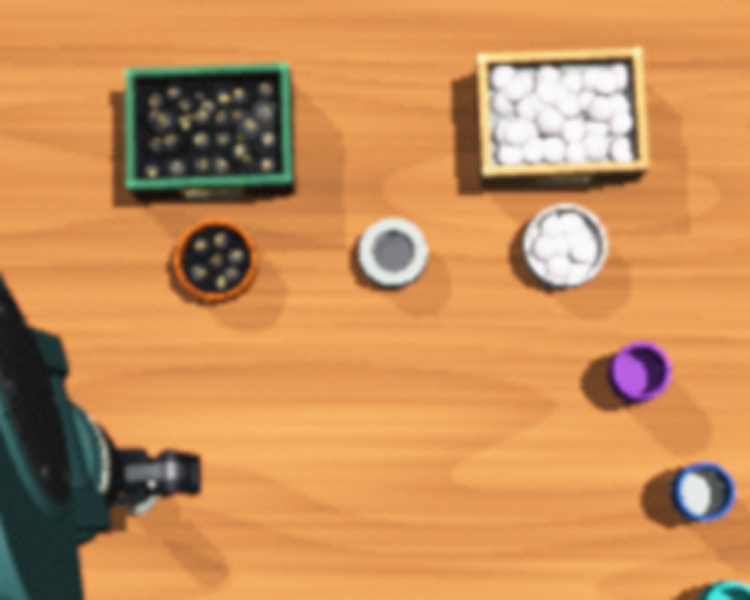

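```bash

python3 -m crank '1 0 -.002 .03 0 0 0;1 0 -.002 .06 0 0 0;1 0 -.002 .08 0 0 0;1 0 -.002 .09 0 0 0;1 0 -.002 .09 0 0 0' >/dev/null
python3 -m crank '.4 0 0 0 0 0 0;.4 0 0 0 0 0 0;.4 0 0 0 0 0 0;.4 0 0 0 0 0 0;0 0 0 0 0 0 0' 50 >/dev/null
python3 -m crank '0 0 0 0 0 0 0;0 0 0 0 0 0 0;0 0 0 0 0 0 0;0 0 0 0 0 0 0;0 0 0 0 0 0 0' 50
python3 st.py
python3 -m crank '0 0 0 -.01 0 0 0;0 0 0 -.03 0 0 0;0 0 0 -.055 0 0 0;0 0 0 -.08 0 0 0;0 0 0 -.08 0 0 0' >/dev/null
python3 -m crank '0 0 0 0 0 0 0;0 0 0 0 0 0 0'
python3 st.py
python3 - <<'E'
from h import *
s=grab("scene","s4")
cv2.imwrite("pics/s4c.png",cv2.resize(s[130:280,240:440],None,fx=4,fy=4,interpolation=cv2.INTER_CUBIC))
E
```

```text
t: 17.5
position: [0.4015, 0.206, 0.0329]
eef_rot: [0.001, -0.027, 1.0, 0.0]
ft_force: [0.6, 0.4, 6.1]
finger_gap: 0.308
finger_force: 48.7
t 17.5 ab [0.4124 0.1833] z 0.0329 gap 0.308 q6 0.24
t: 18.08
position: [0.4007, 0.2057, 0.1119]
eef_rot: [-0.0, -0.027, 1.0, -0.0]
ft_force: [-0.3, 0.5, -0.9]
finger_gap: 0.303
finger_force: 49.5
t 18.08 ab [0.4115 0.183 ] z 0.1119 gap 0.303 q6 0.24
```

View pics/s4c.png

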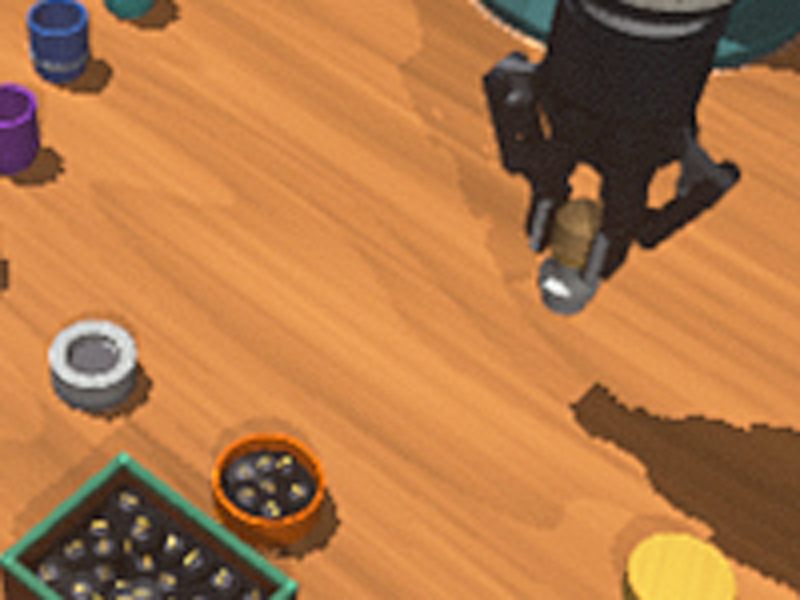

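```bash

python3 -m crank '0 -.01 -.012 0 0 0 0;0 -.03 -.034 0 0 0 0;0 -.055 -.064 0 0 0 0;0 -.08 -.093 0 0 0 0;0 -.105 -.122 0 0 0 0' >/dev/null
python3 -m crank '0 -.025 -.029 0 0 0 0;0 -.045 -.052 0 0 0 0;0 -.058 -.067 .01 0 0 0;0 -.062 -.072 .03 0 0 0;0 -.062 -.072 .04 0 0 0' >/dev/null
python3 -m crank '0 0 0 0 0 0 0;0 0 0 0 0 0 0;0 0 0 0 0 0 0;0 0 0 0 0 0 0'
python3 st.py
python3 - <<'E'
from h import *
s=grab("scene","s5")
cv2.imwrite("pics/s5c.png",cv2.resize(s[120:240,200:360],None,fx=5,fy=5,interpolation=cv2.INTER_CUBIC))
E
```

```text
t: 19.3
position: [0.5783, 0.0217, 0.0732]
eef_rot: [0.001, -0.028, 1.0, -0.0]
ft_force: [-0.3, 0.5, -1.3]
finger_gap: 0.31
finger_force: 49.5
t 19.3 ab [ 0.5786 -0.0106] z 0.0732 gap 0.31 q6 -0.16
```

View pics/s5c.png

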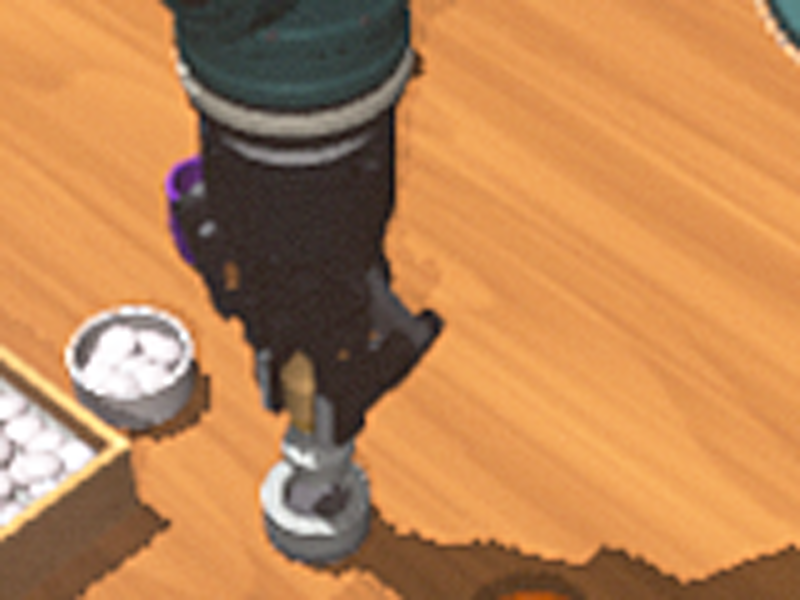

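The punch hangs upright over the die at crop (315,490), with its foot about 16 mm above the rim. I'll lower it slowly and check the force at rim height.

```bash

python3 -m crank '0 0 0 .008 0 0 0;0 0 0 .014 0 0 0;0 0 0 .018 0 0 0;0 0 0 .019 0 0 0;0 0 0 .019 0 0 0'
python3 st.py
```

```text
t: 19.77
position: [0.578, 0.0212, 0.0528]
eef_rot: [-0.0, -0.027, 1.0, 0.0]
ft_force: [-0.1, -0.5, -1.2]
finger_gap: 0.308
finger_force: 49.5
t 19.77 ab [ 0.5783 -0.0111] z 0.0528 gap 0.308 q6 -0.16
```

Past the rim (z 0.053 is below 0.057) with no force, so the foot is in the recess. Lowering to the floor and releasing.

```bash

python3 -m crank '0 0 0 .002 0 0 0;0 0 0 .0035 0 0 0;0 0 0 .004 0 0 0;0 0 0 .004 0 0 0;0 0 0 .004 0 0 0'
python3 st.py
```

```text
t: 20.18
position: [0.5783, 0.0212, 0.0493]
eef_rot: [0.0, -0.027, 1.0, 0.0]
ft_force: [1.0, -0.3, -2.3]
finger_gap: 0.306
finger_force: 49.6
t 20.18 ab [ 0.5786 -0.0112] z 0.0493 gap 0.306 q6 -0.16
```

```bash

python3 -m crank '0 0 0 .001 0 0 0;0 0 0 .001 0 0 0;0 0 0 .001 0 0 0;.4 0 0 .001 0 0 0;.7 0 0 .001 0 0 0'
python3 -m crank '.8 0 0 0 0 0 0;1 0 0 0 0 0 0;1 0 0 -.03 0 0 0;1 0 0 -.065 0 0 0;1 0 0 -.1 0 0 0' >/dev/null
python3 -m crank '1 0 0 0 0 0 0;1 .025 -.028 0 0 0 0;1 .05 -.056 0 0 0 0;1 .075 -.084 0 0 0 0;1 .1 -.112 0 0 0 0' >/dev/null
python3 -m crank '1 .087 -.0995 .03 0 0 0;1 .087 -.0995 .03 0 0 0;1 .087 -.0995 .03 0 0 0;1 .087 -.0995 .03 0 0 0;1 .087 -.0995 .03 0 0 0'
python3 -m crank '1 0 0 0 0 0 0;1 0 0 0 0 0 0'
python3 st.py
python3 - <<'E'
from h import *
t=grab("top");s=grab("scene")
o=np.vstack([cv2.resize(t[100:210,180:390],(630,330),interpolation=cv2.INTER_CUBIC),cv2.resize(s[150:240,240:450],(630,270),interpolation=cv2.INTER_CUBIC)])
cv2.imwrite("pics/p6.png",o)
h=blob(t,(366,236,402,272),blue);print("cutter",circ("top",h,.045))
E
```

```text
t: 20.6
position: [0.5784, 0.0211, 0.0484]
eef_rot: [0.0, -0.027, 1.0, -0.0]
ft_force: [-0.0, -0.4, 0.5]
finger_gap: 0.526
finger_force: 0.0
t: 21.85
position: [0.4013, -0.2019, 0.1178]
eef_rot: [-0.0, -0.025, 1.0, 0.0]
ft_force: [-0.1, 0.5, -0.3]
finger_gap: 0.999
finger_force: 0.0
t: 22.02
position: [0.4038, -0.1998, 0.1185]
eef_rot: [0.0, -0.028, 1.0, -0.0]
ft_force: [-0.0, 0.1, -0.1]
finger_gap: 1.0
finger_force: 0.0
t 22.02 ab [ 0.392 -0.222] z 0.1185 gap 1.0 q6 -0.7
cutter (array([ 0.3859, -0.1928]), array([0.0084, 0.029 ]))
```

View pics/p6.png

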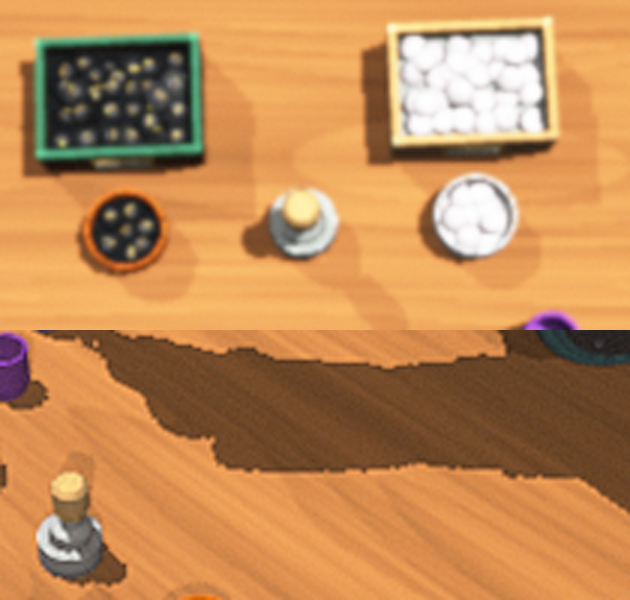

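The punch stands upright in the die: top part (300,210), lower part (70,510). Next is the blue cutter.

```bash

python3 -m crank '1 0 0 .035 0 0 0;1 0 0 .065 0 0 0;1 0 0 .09 0 0 0;1 0 0 .105 0 0 0;1 0 0 .108 0 0 0' >/dev/null
python3 -m crank '1 0 0 0 0 0 0;0 0 0 0 0 0 0;0 0 0 0 0 0 0;0 0 0 0 0 0 0;0 0 0 0 0 0 0' 50 >/dev/null
python3 -m crank '0 0 0 0 0 0 0;0 0 0 0 0 0 0;0 0 0 0 0 0 0;0 0 0 0 0 0 0;0 0 0 0 0 0 0' 50
python3 st.py
python3 -m crank '0 0 0 -.01 0 0 0;0 0 0 -.03 0 0 0;0 0 0 -.065 0 0 0;0 0 0 -.1 0 0 0;0 0 0 -.13 0 0 0' >/dev/null
python3 -m crank '0 0 0 0 0 0 0;0 0 0 0 0 0 0'
python3 st.py
```

```text
t: 23.37
position: [0.4037, -0.2005, 0.0113]
eef_rot: [0.001, -0.027, 1.0, -0.0]
ft_force: [-1.3, 1.9, 12.5]
finger_gap: 0.478
finger_force: 48.7
t 23.37 ab [ 0.3919 -0.2227] z 0.0113 gap 0.478 q6 -0.7
t: 23.95
position: [0.4038, -0.2008, 0.1416]
eef_rot: [0.001, -0.027, 1.0, -0.001]
ft_force: [-0.1, 0.2, -1.7]
finger_gap: 0.478
finger_force: 51.0
t 23.95 ab [ 0.392 -0.223] z 0.1416 gap 0.478 q6 -0.7
```

```bash

python3 -m crank '0 -.012 .009 0 0 0 0;0 -.036 .027 0 0 0 0;0 -.064 .048 0 0 0 0;0 -.092 .07 0 0 0 0;0 -.12 .091 0 0 0 0' >/dev/null
python3 -m crank '0 -.028 .021 0 0 0 0;0 -.056 .042 0 0 0 0;0 -.084 .063 0 0 0 0;0 -.112 .084 0 0 0 0;0 -.135 .102 0 0 0 0' >/dev/null
python3 -m crank '0 -.02 .015 0 0 0 0;0 -.0265 .02 0 0 0 0;0 -.0265 .02 0 0 0 0;0 -.0265 .02 0 0 0 0;0 -.0265 .02 0 0 0 0'
python3 st.py
```

```text
t: 25.2
position: [0.6716, 0.0271, 0.1397]
eef_rot: [-0.001, -0.027, 1.0, -0.0]
ft_force: [-0.0, 0.6, -2.1]
finger_gap: 0.481
finger_force: 51.0
t 25.2 ab [ 0.672  -0.0105] z 0.1397 gap 0.481 q6 -0.13
```

```bash

python3 -m crank '0 -.001 .0005 .03 0 0 0;0 -.001 .0005 .065 0 0 0;0 -.001 .0005 .095 0 0 0;0 -.001 .0005 .115 0 0 0;0 -.001 .0005 .123 0 0 0'
python3 -m crank '0 0 0 .003 0 0 0;0 0 0 .0045 0 0 0;0 0 0 .0055 0 0 0;0 0 0 .0055 0 0 0;0 0 0 .0055 0 0 0'
python3 st.py
```

```text
t: 25.62
position: [0.671, 0.0275, 0.0144]
eef_rot: [-0.002, -0.027, 1.0, 0.0]
ft_force: [-0.3, 0.4, -1.9]
finger_gap: 0.476
finger_force: 50.9
t: 26.03
position: [0.6741, 0.0283, 0.0129]
eef_rot: [0.001, -0.027, 1.0, -0.0]
ft_force: [-0.4, -0.2, -1.8]
finger_gap: 0.48
finger_force: 51.0
t 26.03 ab [ 0.6747 -0.0094] z 0.0129 gap 0.48 q6 -0.13
```

```bash

python3 -m crank '0 0 0 .001 0 0 0;0 0 0 .0015 0 0 0;0 0 0 .0015 0 0 0;0 0 0 .0015 0 0 0'
python3 -m crank '.55 0 0 0 0 0 0;.65 0 0 0 0 0 0;.75 0 0 0 0 0 0;.75 0 0 0 0 0 0'
python3 -m crank '.75 0 0 -.02 0 0 0;.75 0 0 -.05 0 0 0;.75 0 0 -.09 0 0 0;.75 0 0 -.13 0 0 0;.75 0 0 -.16 0 0 0' >/dev/null
python3 -m crank '.75 .1 .15 -.06 0 0 0;.75 .1 .15 -.06 0 0 0;.75 .1 .15 -.06 0 0 0;.75 .1 .15 -.06 0 0 0;.75 .1 .15 -.06 0 0 0' >/dev/null
python3 -m crank '.75 .1 .17 0 0 0 0;.75 .1 .17 0 0 0 0;.75 .1 .17 0 0 0 0;.75 .1 .17 0 0 0 0;.75 .1 .17 0 0 0 0' >/dev/null
python3 -m crank '.75 .05 .05 0 0 0 0;.75 .05 .05 0 0 0 0;.75 .05 .05 0 0 0 0;.75 .05 .05 0 0 0 0;.75 .05 .05 0 0 0 0' >/dev/null
python3 st.py
cat > fin.py <<'E'
from h import *
from ab import F
t=grab("top","top9");s=grab("scene")
f=lambda h,s,v:((h<=9)|(s<110)|(v<75))
for nm,w,fn,z in[("sd",(310,150,365,200),white,.026),("bd",(200,158,245,200),f,.022),("die",(250,164,310,205),white,.024),("cutter",(255,105,305,155),blue,.045)]:
  h=blob(t,w,fn);c,d=circ("top",h,z);print(nm,c,d,"rel box mid",np.round(F@(c-[.6693,.0279]),4))
o=np.vstack([cv2.resize(t[90:210,180:390],(560,320),interpolation=cv2.INTER_CUBIC),cv2.resize(s[130:310,160:440],(435,280),interpolation=cv2.INTER_CUBIC).__class__ and cv2.copyMakeBorder(cv2.resize(s[130:310,160:440],(435,280)),0,0,0,125,0)])
cv2.imwrite("pics/p9.png",o)
E
python3 fin.py
```

```text
t: 26.37
position: [0.6741, 0.0283, 0.0114]
eef_rot: [0.001, -0.027, 1.0, -0.0]
ft_force: [-1.5, -0.5, 7.9]
finger_gap: 0.478
finger_force: 52.0
t: 26.7
position: [0.6735, 0.0284, 0.0103]
eef_rot: [-0.0, -0.027, 1.0, 0.0]
ft_force: [-0.5, -0.2, 0.4]
finger_gap: 0.748
finger_force: 0.0
t 28.37 ab [0.4249 0.3608] z 0.2303 gap 0.752 q6 0.56
sd [ 0.5805 -0.1053] [0.0617 0.0622] rel box mid [-0.0961 -0.128 ]
bd [0.5683 0.1524] [0.0493 0.0507] rel box mid [-0.0939  0.1299]
die [0.5736 0.0189] [0.0449 0.0497] rel box mid [-0.0961 -0.0036]
cutter [0.6674 0.0286] [0.0402 0.0449] rel box mid [-0.0019  0.0008]
```

View pics/p9.png

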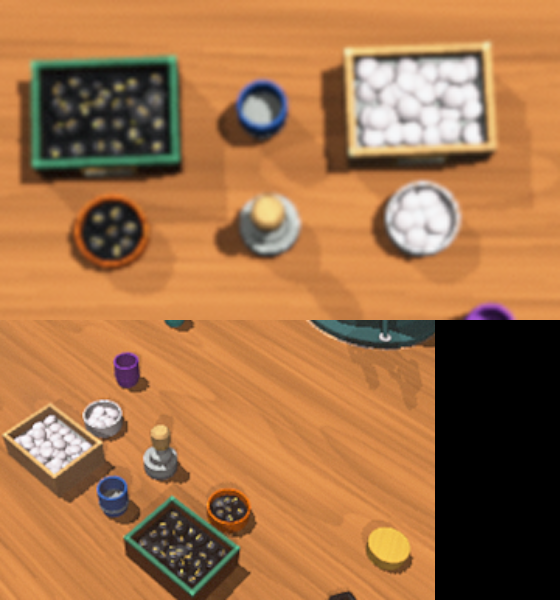

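View pics/top9.png

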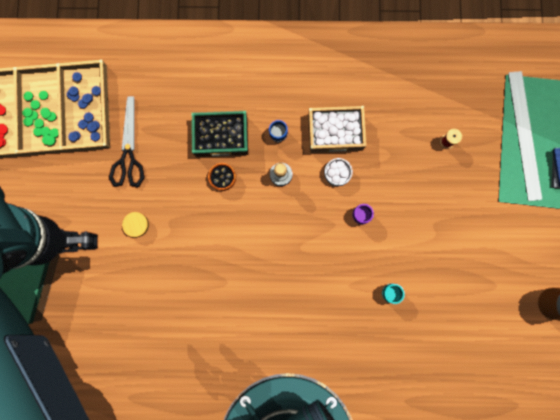

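Everything stands upright at its place: cutter (278,131), die with punch (281,175), dishes (222,177) and (338,172). Each is within about 2 mm of target, and the bystanders haven't moved. The die's last reading is off because the knob covers part of it; before the punch went in it measured about 1 mm from target.

```bash
python3 -c "
from cell import *
print(hand_in())"
```

```text
the job is handed in; nothing more can be done
None
```

The bench is set out as asked and handed in at about 28 s, with every item measured within about 2 mm of its target and the spool, pin tin and shears left where they lay.

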